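# Lock the carving stand that holds the bowl

## Robot

A 6-joint arm with a two-finger parallel gripper is mounted at the origin on the work surface. World frame = base frame: x ahead of the robot, y to its left, z up, the work surface at z = 0. Lengths are in mm, angles in degrees, forces in N, time in s.
With the tool pointing down it reaches from about 350 to 850 mm from the base axis. Payload 8.1 kg.
Tool frame: the origin (TCP) lies at the very end of the fingers, on their centre line; the grasp point (between the pads) lies 19 mm behind it; z points along the fingers, y is the direction in which the jaws open and shut (so a half turn about z gives the same grasp; the last joint's range is limited). The gripper opens to 85 mm and grips with 20 to 120 N. Pads are 22 mm wide; open, the fingers measure 114 mm over their backs; the gripper's body (76 mm by 85 mm) begins 54 mm behind the grasp point. The pads swing forward as they close: fully open they stand 13 mm farther back than shut.
Start: joints at [-75.883, 7.471, 85.268, -0, 87.261, -4.893], TCP at [195.467, -567.272, 231.292] pointing down, gripper open.
Joint ranges: [-169.43, 169.43], [-51.17, 129.36], [1.28, 143.12], [-76.62, 256.62], [0, 156.53], [-152.29, 152.29]. Speed limits (degrees/s): [136.94, 136.94, 159.86, 180, 180, 180].

## Interface

Orientations are given as [roll, pitch, yaw] about the fixed x, y, z axes, in that order (R = Rz(yaw) Ry(pitch) Rx(roll)).
In Python, from bench import r, eyes gives the robot as it stands. The module is installed in compiled form; this text tells all that it offers.
- The arm moves only by the tool play_rows, never from a script. Its argument "deltas" is a list of rows, each a list of 3 entries, a list of its own where there are three numbers: the shift along the tool's x, y, z in m, then the turn, a rotation vector about the tool's x, y, z in rad, then the closure, from 0 (fully open) to 1 (shut). A call has 1 to 8 rows; each row shifts and turns the pose as measured when the row begins, along the tool's axes as they then stand; what a row does not reach is not made up. A row lasts 1/8 s, in which the tool goes at most 62.5 mm and 10.7 degrees, less where a joint would pass 70% of its speed; a pose out of reach is approached as far as the arm can. A call with a gripper value outside its range is refused whole. The fingers move at their own pace and stop on an object; "force" is the grip in N (left out, the last holds). Time passes only in rows, so rows that do not move let the fingers close. It gives the time, the measured TCP pose, the force and the opening at its end, in the units of the state.
- r.sense(): the state, without advancing time (a new reading comes with each control period).
- eyes.snapshot(name): name is "scene" or "top" or "wrist"; returns the picture (400x640x3 uint8, red, green, blue); there is no depth.
- eyes.get_calibration(name): a dict with "mtx" (3x3 intrinsics, pixels), "R" (3x3) and "t" (3): a world point X has camera coordinates R X + t; the wrist camera has in their place "T_tool_cam" (4x4, takes a point from camera to tool coordinates, whose origin is the TCP and whose axes are the flange's). Camera axes: x right, y down, z forward; pixel columns grow to the right and rows downward; lengths in mm; the calibration is good to about 2 mm. A picture is of the moment at which its call begins: read the wrist's pose just before it. get_calibration takes no time and is no camera call.
- r.hand_in(): hands the job in, once; it reports no verdict.
The state is a dict: "time": time; "joint_pos": joint angles; "qd": joint speeds; "joint_efforts": joint torques, N m; "tool_pos": TCP position; "tcp_rot": TCP orientation; "ft_force": force on the tool from outside, world axes, zero at the start; "wrist_torque": the same for the moment, N m; "finger_gap": finger opening in mm.
Only numpy, scipy, OpenCV 4.12 (cv2) and the standard library are available. Lean on these libraries where they do the work, as an engineer would, in place of code of your own. Each camera call takes 0.05 s, during which the arm holds its last target. There are 200 camera calls.

## Task

Two carving stands are bolted to the bench. On the one that holds the half-carved wooden bowl, turn the lock ring clockwise (seen from above) by its lever until the lever lies over the white mark line on the stand's foot, then let go. Do not turn the ring of the bare stand.

Things in the scene. Friction and masses are not known exactly. Their poses are not given: they have to be found in the camera images.
- work_ring (a joint): Angle of the lock ring of the stand with the bowl, rad: 0 when its lever lies over the white mark, positive when the lever stands counterclockwise of it (seen from above). Starts at 0.9 to 1.4; turning clockwise lowers it. End stops at -0.5 (past the mark) and 1.7. Vertical axis; it stays where it is left; about 4 N at the pin turns it.
- work_knob (a point): Point on the axis of that ring's upright black grip pin, 80 mm above the bench. The pin is round, 18 mm in diameter, top 102 mm above the bench; it stands on the end of the ring's flat steel lever (18 mm wide, top 51 mm above the bench), 115 mm from the stand's axis. The steel ring is 104 mm across, 34 to 58 mm above the bench.
- work_axis (a point): Point on the vertical axis of the stand with the bowl, 46 mm above the bench. Its x axis points, level, to the white mark, a line on a tongue of the foot (disc 132 mm across), 98 to 153 mm from the axis, 11 mm above the bench; the tongue's end, 155 mm out, is 23 mm high. The pale wooden bowl on top, 94 mm across, rim 131 mm above the bench, is fixed.
- bare_knob (a point): The same point on the grip pin of the other, bare stand: same foot, ring, lever and mark, but only a flat steel face plate on top, 83 mm above the bench, with a short screw, no bowl. Its lever may stand anywhere and is to be left alone.

How it is judged (in metres and radians):
At the end, for the whole second after the job is handed in: The lever of the ring under the bowl lies over the white mark within 0.2 rad (11 degrees, 23 mm at the pin) and is at rest, and the pin of the bare stand is within 20 mm of where it started (value of joint work_ring between -0.2 and 0.2 rad and velocity of joint work_ring between -0.05 and 0.05 rad/s and distance of bare_knob from where it was at the start of the episode below 0.02 m); the robot touches nothing.
It fails at once if the ring of the bare stand is turned (its pin moves more than 20 mm) (distance of bare_knob from where it was at the start of the episode above 0.02 m).
It also fails if it takes over 34 s, if anything falls off the work surface, if the arm or the gripper's body presses on something with over 40 N, if the wrist force passes 120 N, or if a joint passes its speed limit or range.

## Working session

There is one attempt and no reset: what is moved stays moved. The work goes in short steps, Python scripts to look and compute and a tool call to move; the robot and the scene stay as the last step left them, time stands still between calls to the robot, and variables do not carry over. Pictures are saved under pics/ and viewed, about 8 in all and at most 12, crops included, and the job is handed in when it is done.

Besides the shell and the picture viewer there is one more tool, called as name(argument=value, ...) on one line, values as JSON. play_rows: Moves the arm, as the interface text tells. Its arguments: {"type":"object","properties":{"deltas":{"type":"array"},"force":{"type":"number"}},"required":["deltas"]}

```bash
mkdir -p pics; python3 - <<'E'
from bench import r, eyes
import cv2
s=r.sense(); print(s['time'],s['tool_pos'],s['tcp_rot'],s['finger_gap'])
for n in("scene","top"):
    cv2.imwrite(f"pics/{n}0.png",eyes.snapshot(n)[:,:,::-1])
    c=eyes.get_calibration(n);print(n,c['mtx'],c['R'],c['t'])
E
```

```text
0.0 [ 195.35831011 -566.73322498  230.26563076] [-1.79897457e+02 -1.05497068e-02  1.90123100e+01] 85.5708758080951
scene [[419.08695669   0.         316.49004508]
 [  0.         419.08695669 205.13357988]
 [  0.           0.           1.        ]] [[ 0.74950056  0.66176765 -0.01767745]
 [ 0.53352659 -0.6196358  -0.57567426]
 [-0.39191618  0.42203679 -0.81748802]] [-451.07582525 -274.46964648 1018.7442688 ]
top [[495.56275469   0.         313.40869001]
 [  0.         495.56275469 203.63076904]
 [  0.           0.           1.        ]] [[ 0.02108401 -0.99965748  0.01550466]
 [-0.99547422 -0.02242809 -0.09234751]
 [ 0.09266362 -0.01348743 -0.99560612]] [ -23.05556091  615.57760692 1060.63944744]
```

View pics/top0.png

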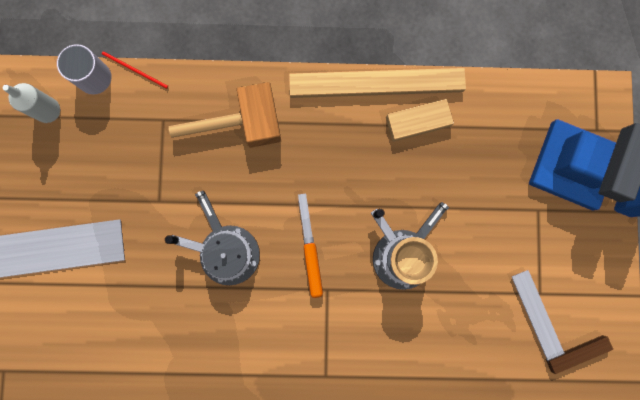

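View pics/scene0.png

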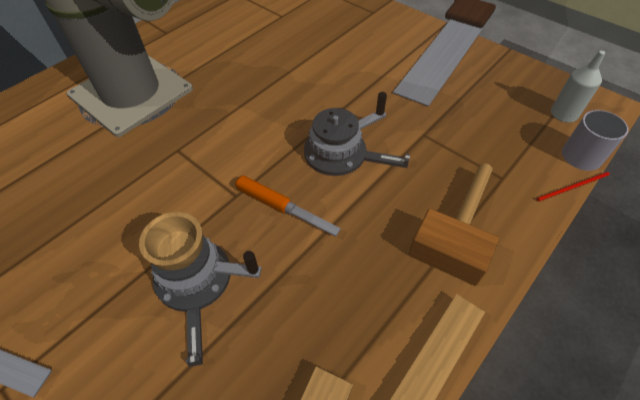

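The top view shows the bowl stand at about (410,260), its pin at (379,214) and its mark tongue ending at (444,207). The bare stand is at (229,255). The scene view agrees, with the pin at (250,262) and the tongue at (194,345).

```bash
cat > h.py <<'E'
import numpy as np
from bench import r, eyes
def cast(n,uv,z):
    c=eyes.get_calibration(n);d=c['R'].T@np.linalg.solve(c['mtx'],[*uv,1.]);o=-c['R'].T@np.array(c['t'])
    return o+d*(z-o[2])/d[2]
E
python3 - <<'E'
import cv2,numpy as np
from h import *
a=cv2.imread('pics/top0.png')[180:300,350:470];b=cv2.imread('pics/scene0.png')[200:380,130:280]
a=cv2.resize(a,(480,480),interpolation=cv2.INTER_CUBIC);b=cv2.resize(b,(300,360),interpolation=cv2.INTER_CUBIC)
im=np.zeros((480,800,3),np.uint8);im[:,:480]=a;im[:360,490:790]=b
cv2.imwrite('pics/crop.png',im)
for n,uv,z in [("top",(378,214),102),("top",(414,260),131),("top",(444,207),23),("top",(229,255),83),("scene",(250,255),102),("scene",(172,240),131),("scene",(194,360),11),("scene",(335,125),83),("top",(172,240),102),("scene",(381,96),102)]: print(n,uv,z,cast(n,uv,z).round(1))
E
```

```text
top (378, 214) 102 [ 590.8 -141.5  102. ]
top (414, 260) 131 [ 499.  -209.4  131. ]
top (444, 207) 23 [ 615.5 -299.4   23. ]
top (229, 255) 83 [500.6 162.9  83. ]
scene (250, 255) 102 [ 597.7 -145.9  102. ]
scene (172, 240) 131 [ 505.9 -212.8  131. ]
scene (194, 360) 11 [ 619.  -301.7   11. ]
scene (335, 125) 83 [503.9 168.2  83. ]
top (172, 240) 102 [528.6 276.4 102. ]
scene (381, 96) 102 [533.7 275.9 102. ]
```

View pics/crop.png

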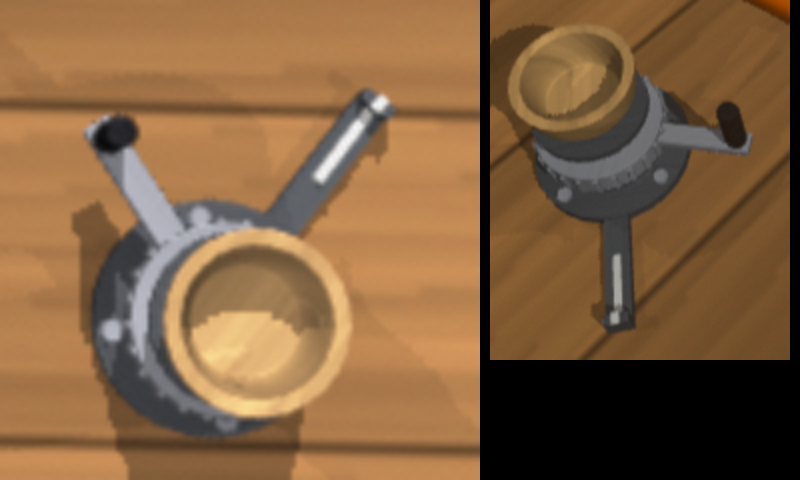

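```bash
python3 - <<'E'
from h import *
t=lambda u,v,z:cast("top",(350+u/4,180+v/4),z); s=lambda u,v,z:cast("scene",(130+(u-490)/2,200+v/2),z)
for nm,p in dict(pinT=t(120,133,102),pinS=s(728,106,102),bowlT=t(258,323,131),bowlS=s(572,77,131),m0T=t(318,180,11),m1T=t(366,118,11),m0S=s(617,255,11),m1S=s(617,310,11)).items(): print(nm,p.round(1))
E
```

```text
pinT [ 592.4 -145.6  102. ]
pinS [ 594.  -144.5  102. ]
bowlT [ 497.6 -210.3  131. ]
bowlS [ 502.7 -212.1  131. ]
m0T [ 575.5 -270.1   11. ]
m1T [ 610.8 -297.1   11. ]
m0S [ 578.7 -270.1   11. ]
m1S [ 612.5 -297.5   11. ]
```

play_rows(deltas=[[[0.043,-0.022,0],[0,0,0],0],[[0.043,-0.022,0],[0,0,0],0],[[0.043,-0.022,0],[0,0,0],0],[[0.043,-0.022,0],[0,0,0],0],[[0.043,-0.022,0],[0,0,0],0],[[0.043,-0.022,0],[0,0,0],0],[[0.043,-0.022,0],[0,0,0],0],[[0.043,-0.022,0],[0,0,0],0]], force=25)

```text
time: 1.1
tool_pos: [467.6, -280.9, 226.5]
tcp_rot: [-179.6, 0.1, 18.6]
ft_force: [0.7, -1.3, -0.7]
finger_gap: 85.6
```

play_rows(deltas=[[[0.041,-0.022,0],[0,0,0],0],[[0.041,-0.022,0],[0,0,0],0],[[0.041,-0.022,0],[0,0,0],0],[[0.041,-0.022,0],[0,0,0],0],[[0,0,0],[0,0,-0.145],0],[[0,0,0],[0,0,-0.145],0],[[0,0,0],[0,0,0],0]])

```text
time: 1.98
tool_pos: [598.9, -135.0, 222.4]
tcp_rot: [-179.2, 0.2, 35.9]
ft_force: [0.1, -0.7, 0.4]
finger_gap: 85.4
```

```bash
python3 - <<'E'
from h import *
import cv2
from scipy.spatial.transform import Rotation as Ro
s=r.sense();im=eyes.snapshot("wrist");c=eyes.get_calibration("wrist")
cv2.imwrite('pics/w1.png',im[:,:,::-1])
p=np.array(s['tool_pos']);R=Ro.from_euler('xyz',s['tcp_rot'],degrees=True).as_matrix();print(s['time'],p,s['tcp_rot'])
T=np.array(c['T_tool_cam'])
np.savez('w1.npz',A=R@T[:3,:3],o=R@T[:3,3]+p,K=c['mtx'])
E
```

```text
1.975 [ 598.94321625 -134.97734712  222.42540977] [-1.79228278e+02  1.57835578e-01  3.59376945e+01]
```

View pics/w1.png

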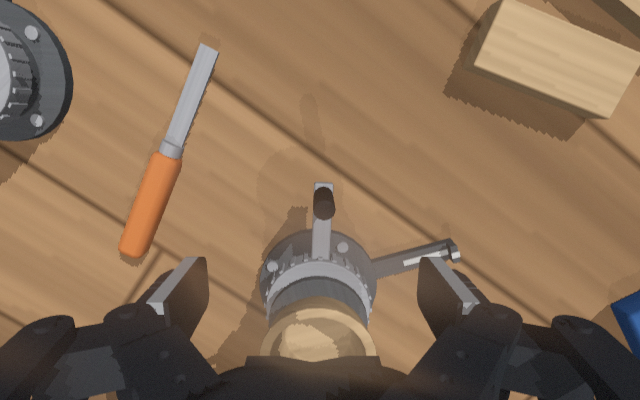

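The wrist view shows the pin's top near (324,208), the mark tongue on the right from (405,262) to (455,250), and the bowl at the bottom. The fingers straddle the pin on the tangential axis.

```bash
python3 - <<'E'
import numpy as np
f=np.load('w1.npz')
for uv,z in [((324,209),102),((323,192),51),((405,262),11),((449,251),11)]:
    d=f['A']@np.linalg.solve(f['K'],[*uv,1.]);print(uv,(f['o']+d*(z-f['o'][2])/d[2]).round(1))
E
```

```text
(324, 209) [ 596.3 -147.1  102. ]
(323, 192) [ 597.5 -146.1   51. ]
(405, 262) [ 579.9 -271.2   11. ]
(449, 251) [ 617.8 -301.1   11. ]
```

play_rows(deltas=[[[-0.01,0.006,0],[-0.014,0,0],0],[[0,0,0.04],[0,0,0],0],[[0,0,0.04],[0,0,0],0],[[0,0,0.035],[0,0,0],0],[[0,0,0],[0,0,0],0]])

```text
time: 2.65
tool_pos: [592.8, -151.1, 106.0]
tcp_rot: [179.6, 0.1, 35.0]
ft_force: [-0.4, -0.2, -0.2]
finger_gap: 85.5
```

play_rows(deltas=[[[0.004,-0.003,0.02],[0,0,0],0],[[0,0,0.018],[0,0,0],0],[[0,0,0],[0,0,0],0.5],[[0,0,0],[0,0,0],0.6]])

```text
time: 3.15
tool_pos: [596.9, -148.0, 70.0]
tcp_rot: [179.3, -0.1, 34.9]
ft_force: [0.7, -0.4, 0.2]
finger_gap: 51.7
```

```bash
python3 - <<'E'
from h import *
import cv2
cv2.imwrite('pics/s2.png',eyes.snapshot("scene")[120:360,100:420,::-1].repeat(2,0).repeat(2,1))
s=r.sense();print(s['time'],s['tool_pos'],s['finger_gap'],s['ft_force'])
E
```

```text
3.2 [ 596.86114164 -147.93993836   69.98461546] 43.684022513398574 [-0.43213019 -0.37204657  0.27541279]
```

View pics/s2.png

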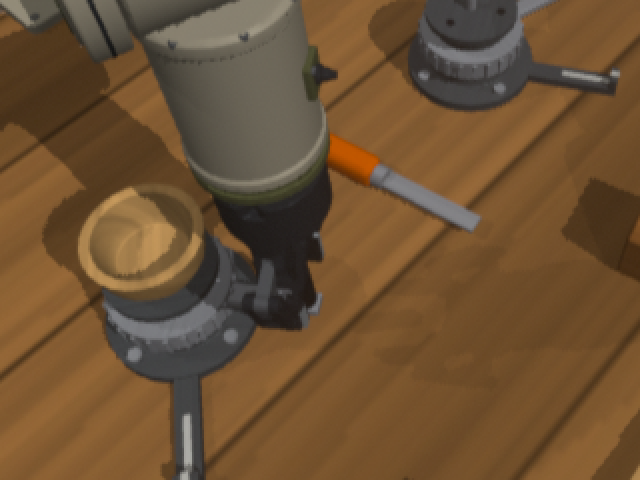

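The fingers straddle the pin and the lever's end, clear of the bowl. I'm closing to grip.

play_rows(deltas=[[[0,0,0],[0,0,0],1],[[0,0,0],[0,0,0],1],[[0,0,0],[0,0,0],1],[[0,0,0],[0,0,0],1]], force=25)

```text
time: 3.7
tool_pos: [597.3, -148.0, 71.0]
tcp_rot: [179.3, -0.1, 34.9]
ft_force: [0.3, -0.4, -1.7]
finger_gap: 17.5
```

play_rows(deltas=[[[-0.0006,0.0115,0],[0,0,0.1],1],[[-0.0006,0.0115,0],[0,0,0.1],1],[[-0.0006,0.0115,0],[0,0,0.1],1],[[-0.0006,0.0115,0],[0,0,0.1],1],[[0,0,0],[0,0,0],1]])

```text
time: 4.32
tool_pos: [614.0, -190.7, 71.0]
tcp_rot: [179.5, -0.1, 11.4]
ft_force: [1.0, -5.1, -3.2]
finger_gap: 17.3
```

play_rows(deltas=[[[-0.0006,0.0115,0],[0,0,0.1],1],[[-0.0006,0.0115,0],[0,0,0.1],1],[[-0.0006,0.0115,0],[0,0,0.1],1],[[-0.0006,0.0115,0],[0,0,0.1],1],[[-0.0006,0.0115,0],[0,0,0.1],1],[[-0.0006,0.0115,0],[0,0,0.1],1],[[-0.0006,0.0115,0],[0,0,0.1],1],[[0,0,0],[0,0,0],1]])

```text
time: 5.32
tool_pos: [601.9, -265.4, 71.0]
tcp_rot: [179.8, -0.4, -28.4]
ft_force: [0.3, -5.5, -1.0]
finger_gap: 17.4
```

play_rows(deltas=[[[-0.0005,0.01,0],[0,0,0.085],1],[[-0.0005,0.01,0],[0,0,0.085],1],[[0,0,0],[0,0,0],1]])

```text
time: 5.7
tool_pos: [592.0, -280.7, 71.0]
tcp_rot: [179.9, -0.5, -37.6]
ft_force: [-1.5, -3.1, -2.6]
finger_gap: 17.4
```

play_rows(deltas=[[[0,0,0],[0,0,0],0.3],[[0,0,0],[0,0,0],0.3],[[0,0,0],[0,0,0],0.3],[[0,0,-0.03],[0,0,0],0.3],[[0,0,-0.04],[0,0,0],0.3],[[0,0,-0.05],[0,0,0],0.3],[[0,0,-0.05],[0,0,0],0.3],[[0,0,0],[0,0,0],0.3]])

```text
time: 6.7
tool_pos: [591.9, -276.1, 246.2]
tcp_rot: [-180.0, -0.4, -36.9]
ft_force: [-0.7, 0.6, 0.5]
finger_gap: 59.8
```

```bash
python3 - <<'E'
from h import *
import cv2
s=r.sense();print(s['time'],s['tool_pos'],s['finger_gap'],s['ft_force'])
a=cv2.resize(eyes.snapshot("scene")[200:380,130:290,::-1],None,fx=2.5,fy=2.5)
b=cv2.resize(eyes.snapshot("wrist")[:,:,::-1],(0,0),fx=.6,fy=.6)
im=np.zeros((450,800,3),np.uint8);im[:,:400]=a;im[:240,405:789]=b[:,:384]
cv2.imwrite('pics/f.png',im)
E
```

```text
6.7 [ 591.90785754 -276.14697379  246.17138702] 59.76378164958846 [-0.65138831  0.58540721  0.45423744]
```

View pics/f.png

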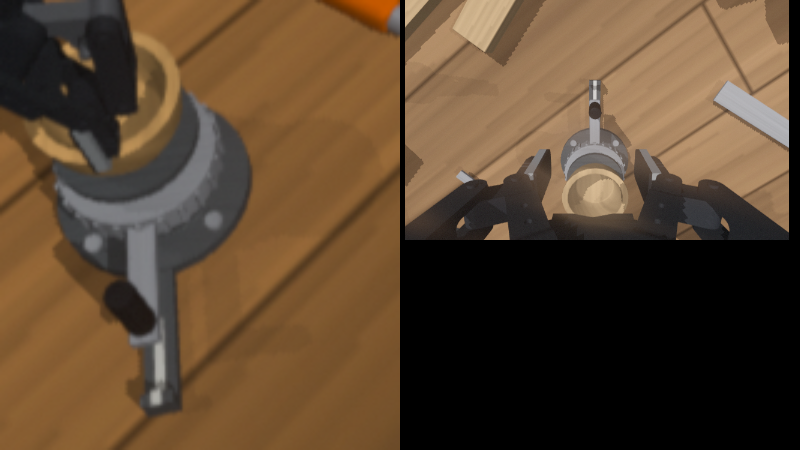

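The wrist view shows the lever running straight along the tongue and mark line, at columns 594–596, with the pin over it. The lever's offset in the scene view is what its height would give. The gripper is clear, 246 mm up.

```bash
python3 -c "
from bench import r
s=r.sense();print(s['time'],abs(s['qd']).max() if hasattr(s['qd'],'max') else s['qd'],s['ft_force']);print(r.hand_in())"
```

```text
6.8 2.725832519841605 [-1.19932029 -0.03611447 -0.78237941]
the job is handed in; nothing more can be done
None
```

I turned the bowl stand's lock ring about 73° clockwise, let go of the pin and lifted clear. The job was handed in at 6.8 s, and `hand_in()` gave no verdict.

- **Lever position:** when I released the pin, it was at about (592, -281) mm. That is within about 1 mm of my computed spot over the mark, (591, -281) mm. The close-up wrist picture afterwards shows the lever in line with the tongue and mark.
- **Measurement spread:** the camera estimates of the stand's axis, pin and mark differed by up to about 7 mm, less than the 23 mm allowed at the pin.
- **Bare stand:** the arm stayed well away from it. I did not measure its pin again at the end.
- **Arm at hand-in:** the wrist force was about 1.4 N, close to its usual noise. A joint speed reading still showed about 2.7, probably settling after the lift, with the gripper well clear of everything.

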